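# Turn the recipe binder to the next card

### The job

Turn the open recipe ring binder on to its next card. First push the matchbox off the left-hand page so that it lies flat on the worktop beside the binder, without picking it up; then reach a fingertip under the yellow tab and swing that top leaf over the rings until it lies flat on the left side. Use only light fingertip pushes, leave the next leaf (green tab) lying on the right, and do not disturb the cup, the timer or the tin.

Things in the scene. Friction and masses are not known exactly. Their poses are not given: they have to be found in the camera images.
- binder: Dark ring binder lying open; it stays put when pushed. Origin: on the worktop, middle of the spine. x runs along the spine away from the reader, y to the left-hand page, z up. Covers 3 mm thick, to 87 mm either way in x, 136 mm either way in y. On the right a block of cards 26 mm high (y = -9 to -127 mm) under the green-tab leaf, the yellow-tab leaf on top (its top at 32.3 mm).
- left_page (a point): Centre of the top of the left-hand page, 6 mm above the worktop; axes as the binder's. The page (a leaf already turned, lying on the cover) reaches 80 mm either way in x and 62 mm either way in y, with a blue tab at x = 52 mm that juts out 20 mm more in y.
- ring_line (a point): Middle of the line through the ring centres, parallel to the spine, about which the leaves turn: 19.3 mm above the worktop; axes as the binder's. Three steel rings at x = -55, 0, 55 mm, 35 mm across outside, stand 37 mm above the worktop.
- top_leaf (a joint): Angle of the yellow-tab top leaf about the ring line: 0 flat on the right (start), pi flat on the left page. Stiff board 3 mm thick, about 0.09 kg, x = -80 to 80 mm, reaching 130 mm from the spine (tab 150 mm), its middle plane 11.5 mm off the ring line. It turns easily and falls back unless it is past upright; beyond about 1.6 rad it falls over to the left slowly by its own weight.
- top_leaf_tab (a point): Middle of the outer lower edge of the yellow tab; moves with the leaf (axes as the binder's while the joint is 0). At the start it is at binder x = 0, y = -150 mm, 29.3 mm above the worktop. The tab is 44 mm long in x, 3 mm thick, juts 20 mm out from the leaf; 26 mm or more is free beneath it.
- next_leaf (a joint): Angle of the green-tab leaf below the top leaf; 0 lying on the right, where it must stay. Same size; its tab is centred at binder x = -52 mm, underside 26 mm above the worktop, 8 mm beside the yellow tab.
- matchbox_center (a point): Centre of the orange matchbox, 53 x 36 x 15 mm (x along its length, z up), about 0.03 kg, that lies on the left-hand page; it slides easily.
- egg_timer: White kitchen timer 60 mm across, 54 mm high, standing behind the binder; origin under its centre.
- espresso_cup: Small white cup 64 mm across, 50 mm high, with a handle (91 mm over all), standing behind the binder; origin on its underside, midway over cup and handle.
- pod_tin: Black tin with grey lid, 70 mm across, 82 mm high, standing behind the binder; origin under its centre.

How it is judged:
On the way, in this order (a step that is already met when the one before it is completed fails the run):
1. the matchbox lies flat on the worktop while the top leaf is still on the right (height (world z) of matchbox_center below 0.0095 m and angle between matchbox_center's own z axis and vertical below 0.1 rad and value of joint top_leaf below 0.2 rad), for 0.2 s.
2. the top leaf has been turned over onto the left side (value of joint top_leaf above 3.1 rad), for 0.2 s.
At the end, for the whole second after the job is handed in: The yellow-tab leaf lies flat on the left (within 0.04 rad), the green-tab leaf lies on the right (within 0.04 rad), and the matchbox lies flat and still on the worktop, no part of it up on the binder (value of joint top_leaf above 3.1 rad and value of joint next_leaf below 0.04 rad and height (world z) of matchbox_center between 0.005 and 0.0095 m and angle between matchbox_center's own z axis and vertical below 0.1 rad and linear speed of matchbox below 0.02 m/s); the robot touches nothing.
It fails at once if the matchbox is lifted (its centre more than 30 mm above the worktop) (height (world z) of matchbox_center above 0.03 m).
It fails at once if the green-tab leaf is turned up as well (more than 0.3 rad) (value of joint next_leaf above 0.3 rad).
It fails at once if the fingers press on the leaf with more than 20 N (contact force between the fingers and top_leaf above 20 N).
It fails at once if the fingers press on the matchbox with more than 20 N (contact force between the fingers and matchbox above 20 N).
It fails at once if the timer, cup or tin is shifted by more than 20 mm or tipped (distance of any of egg_timer, espresso_cup, pod_tin from where it was at the start of the episode above 0.02 m or angle between any of egg_timer, espresso_cup, pod_tin's own z axis and vertical above 0.2 rad).
It also fails if it takes over 51 s, if anything falls off the work surface, if the arm or the gripper's body presses on something with over 40 N, if the wrist force passes 120 N, or if a joint passes its speed limit or range.

### The arm

A 6-joint arm with a two-finger parallel gripper is mounted at the origin on a cart in front of the work surface, level with it; the furniture and walls round the work are solid. World frame = base frame: x ahead of the robot, y to its left, z up, the work surface at z = 0. Lengths are in m, angles in rad, forces in N, time in s.
With the tool pointing down it reaches from about 0.35 to 0.775 m from the base axis. Payload 7.3 kg.
Tool frame: the origin (TCP) lies midway between the tips of the shut fingers; the grasp point (between the pads) lies 19 mm behind it (grasp_offset is the distance from the TCP to the grasp point, in m); z points along the fingers, y is the direction in which the jaws open and shut (so a half turn about z gives the same grasp; the last joint's range is limited). The gripper opens to 92 mm and grips with 3 to 60 N. Pads are 19 mm wide; open, the fingers measure 130 mm over their backs; the gripper's body (75 mm by 190 mm) begins 47 mm behind the grasp point.
Start: joints at [1.204, 0.342, 1.524, -0, 1.275, -0.146], TCP at [0.115, 0.512, 0.227] pointing down, gripper open.
Joint ranges: [-2.53, 2.53], [-0.77, 2.02], [0.04, 2.7], [-1, 4.14], [0.28, 2.66], [-3.11, 3.11]. Speed limits (rad/s): [2.57, 2.57, 3.14, 3.14, 3.14, 3.14].

### API

Orientations are given as a rotation vector (axis times angle).
In Python, from bench import state, grab_frame, camera_model, job_done, boxes_of, cut_out, landmark_of, grasp_offset gives the robot as it stands.
- The arm moves only by the shell command python3 -m pendant 'ROWS' [FORCE]. ROWS is a JSON object of lists of equal length, an entry for each row: "linear": the shift along the world's x, y, z in mm, a list of three; "roll": the turn about the world's z in rad; "jaw": the finger opening in mm, from 0 to 91.8. In form: {"linear": [[dx, dy, dz], ...], "roll": [roll, ...], "jaw": [jaw, ...]}. A call has 1 to 10 rows; each row is the pose to reach, as a shift and turn from the pose measured when the call began; what a row does not reach only later rows make up. A row lasts 1/12 s, in which the tool goes at most 41.7 mm and 7.16 degrees, less where a joint would pass 70% of its speed; a pose out of reach is approached as far as the arm can. A call with a gripper value outside its range is refused whole. The fingers move at their own pace and stop on an object; FORCE is the grip in N (left out, the last holds). Time passes only in rows, so rows that repeat a pose let the fingers close. It gives the time, the measured TCP pose, the force and the opening at its end, in the units of the state.
- state(): the state, without advancing time (a new reading comes with each control period).
- grab_frame(name): name is "scene" or "side" or "wrist"; returns the picture (420x560x3 uint8, red, green, blue); there is no depth.
- camera_model(name): a dict with "intrinsics" (3x3 intrinsics, pixels), "view" (4x4, takes a point from world to camera coordinates); the wrist camera has in their place "tool_from_camera" (4x4, takes a point from camera to tool coordinates, whose origin is the TCP and whose axes are the flange's). Camera axes: x right, y down, z forward; pixel columns grow to the right and rows downward; lengths in m; the calibration is good to about 2 mm. A picture is of the moment at which its call begins: read the wrist's pose just before it. camera_model takes no time and is no camera call.
- job_done(): hands the job in, once; it reports no verdict.
Trained networks look in the newest picture that a camera, given by its name, has taken for a name from the list of things; names that differ only in an ending like _2 or _b are one class to them, and where a whole thing is asked for, a point or a joint stands for the part that bears it (a point fixed in the world has none). Each returns a list of dicts, best first, with "confidence" (0 to 1); they miss things now and then, are a little off and sometimes report something else, mostly with a low value. They report only what shows in the picture. A call takes as long as a camera call.
- boxes_of(camera, thing): "extent" ([left, top, right, bottom] in pixels, round what is visible of it).
- cut_out(camera, thing): "pixels" (420x560 bool, what is visible of it) and "extent" ([left, top, right, bottom] in pixels, round what is visible of it).
- landmark_of(camera, thing): "uv" ([column, row] in pixels: a listed point, or the origin of a listed thing).
The state is a dict: "t": time; "joints": joint angles; "qd": joint speeds; "joint_torque": joint torques, N m; "ee_pos": TCP position; "ee_rot": TCP orientation; "force": force on the tool from outside, world axes, zero at the start; "ft_torque": the same for the moment, N m; "gripper_width": opening from 0.0 (shut) to 1.0 (fully open).
Only numpy, scipy, OpenCV 4.12 (cv2) and the standard library are available. Lean on these libraries where they do the work, as an engineer would, in place of code of your own. Each camera call takes 0.05 s, during which the arm holds its last target. There are 200 camera calls.

## Working session

There is one attempt and no reset: what is moved stays moved. The work goes in short steps, Python scripts to look and compute and a shell command to move; the robot and the scene stay as the last step left them, time stands still between calls to the robot, and variables do not carry over. Pictures are saved under pics/ and viewed, about 8 in all and at most 12, crops included, and the job is handed in when it is done.

```bash
ls; mkdir -p pics
cat > h.py <<'E'
import numpy as np, cv2
from bench import *
def ray(cam,uv):
    m=camera_model(cam); K=np.array(m["intrinsics"])
    if "view" in m: T=np.linalg.inv(np.array(m["view"]))
    else:
        s=state(); W=np.eye(4); W[:3,:3]=cv2.Rodrigues(np.array(s["ee_rot"],float))[0]; W[:3,3]=s["ee_pos"]; T=W@np.array(m["tool_from_camera"])
    d=T[:3,:3]@np.linalg.solve(K,[uv[0],uv[1],1.]); return T[:3,3],d
def atz(cam,uv,z):
    o,d=ray(cam,uv); return o+d*(z-o[2])/d[2]
def save(cam,name):
    im=grab_frame(cam); cv2.imwrite(f"pics/{name}.png",im[:,:,::-1]); return im
E
python3 - <<'E'
from h import *
print(state())
np.set_printoptions(precision=4,suppress=True)
Z=dict(binder=0,left_page=.006,ring_line=.0193,top_leaf_tab=.0293,matchbox_center=.0135,egg_timer=0,espresso_cup=0,pod_tin=0)
for c in("scene","side","wrist"):
    save(c,c+"0")
    for n,z in Z.items():
        try:
            for r in landmark_of(c,n)[:2]: print(c,n,np.round(r["uv"],1),round(r["confidence"],2),atz(c,r["uv"],z))
        except Exception as e: print(c,n,e)
ims=[cv2.imread(f"pics/{c}0.png") for c in("scene","side")]
cv2.imwrite("pics/both.png",cv2.resize(np.hstack(ims),(800,300)))
E
```

```text
pics
{'t': 0.0, 'joints': array([ 1.20399624e+00,  3.42663889e-01,  1.52502832e+00, -2.13067276e-05,
        1.27539225e+00, -1.46001219e-01]), 'qd': array([-0.0013411 , -0.0023179 ,  0.00217599,  0.00013238,  0.00114771,
        0.00186237]), 'joint_torque': array([ 1.09494482e-03, -4.31246996e+01, -2.44226038e+01,  7.19908183e-02,
        5.60121203e-02, -1.67094618e-04]), 'ee_pos': array([0.11481578, 0.51186907, 0.22607156]), 'ee_rot': array([-3.46076647e-01, -3.12211100e+00,  2.27456525e-03]), 'force': array([-0.79940465,  0.43052125,  0.3737719 ]), 'ft_torque': array([0.02182756, 0.00329792, 0.01606219]), 'gripper_width': 0.999467486307198}
scene binder [293.4 249.9] 0.77 [0.5251 0.0261 0.    ]
scene left_page [259.6 253.1] 0.61 [0.5425 0.0907 0.006 ]
scene ring_line [293.5 241.3] 0.58 [0.5257 0.0261 0.0193]
scene top_leaf_tab [362.2 223.1] 0.96 [ 0.4956 -0.119   0.0293]
scene matchbox_center [258.1 263.7] 0.97 [0.5068 0.1149 0.0135]
scene egg_timer [202.1 218.7] 0.89 [0.7244 0.126  0.    ]
scene espresso_cup [239.9 203.8] 0.74 [0.7415 0.0251 0.    ]
scene pod_tin [284.6 196.5] 0.55 [ 0.7186 -0.0824  0.    ]
side binder [264.9 266. ] 0.62 [0.5255 0.0242 0.    ]
side left_page [232.  256.8] 0.79 [0.5464 0.0888 0.006 ]
side ring_line [264.2 259.2] 0.76 [0.5314 0.0249 0.0193]
side top_leaf_tab [343.1 268.1] 0.9 [ 0.4995 -0.1255  0.0293]
side matchbox_center [218.5 272.4] 0.73 [0.5109 0.1149 0.0135]
side egg_timer [211.9 183.8] 0.88 [0.7266 0.1306 0.    ]
side egg_timer [267.6 262.2] 0.22 [0.5334 0.0185 0.    ]
side espresso_cup [257.6 174.6] 0.88 [0.745  0.0305 0.    ]
side pod_tin [315.5 178.7] 0.86 [ 0.727  -0.0954  0.    ]
side pod_tin [265.  257.8] 0.66 [0.5433 0.0232 0.    ]
```

View pics/scene0.png

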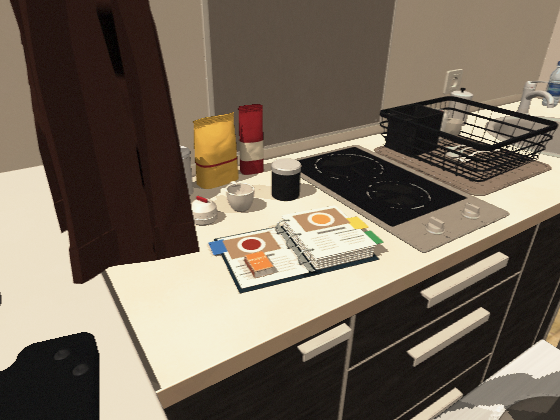

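View pics/side0.png

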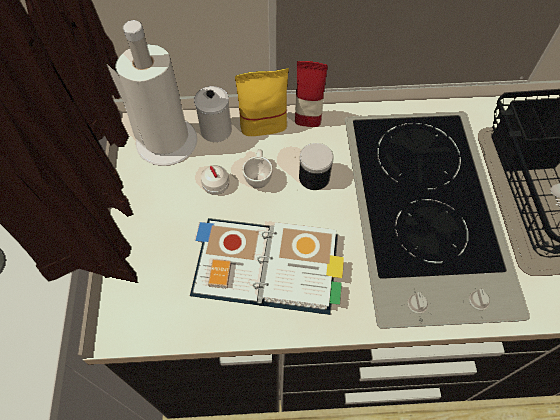

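The scene view shows the binder at about (295,245), the orange matchbox at (259,263) and the yellow tab at (357,222). The side view agrees: yellow tab at (335,266), green tab at (335,292), matchbox at (219,272). The timer, cup and tin stand behind the binder. Next I'll refine the poses and work out what the brown shape is.

```bash
python3 - <<'E'
from h import *
np.set_printoptions(precision=4,suppress=True)
s=state()
def proj(c,p):
    m=camera_model(c); q=np.array(m["view"])@np.r_[p,1]; u=np.array(m["intrinsics"])@q[:3]; return u[:2]/u[2],q[2]
for c in("scene","side"):
    for p in([0,0,0],s["ee_pos"],[.1148,.5119,.45],[.3,.3,.2]): print(c,p,*proj(c,np.array(p)))
    print(c,'cam',np.linalg.inv(np.array(camera_model(c)["view"]))[:3,3])
    r=cut_out(c,"matchbox_center")
    if r:
        m=r[0]["pixels"].astype(np.uint8); pts=cv2.findContours(m,0,1)[0]; pts=max(pts,key=len)[:,0]
        # top face ~ project all at z=.021
        w=np.array([atz(c,p,.021)[:2] for p in pts],np.float32); print('mb',r[0]["confidence"],cv2.minAreaRect(w*1000))
    # binder corners refine : yellow hue tab
    im=cv2.imread(f"pics/{c}0.png"); hsv=cv2.cvtColor(im,40)
    x0,x1,y0,y1=(200,400,200,300) if c=="scene" else (180,360,210,320)
    for nm,lo,hi,z in(("yel",22,34,.0323),("grn",45,85,.0293),("blu",100,120,.006),("org",6,16,.021)):
        k=np.zeros(im.shape[:2],np.uint8); k[y0:y1,x0:x1]=cv2.inRange(hsv,(lo,140,80),(hi,255,255))[y0:y1,x0:x1]
        n,l,st,ce=cv2.connectedComponentsWithStats(k); 
        if n>1:
            i=1+st[1:,4].argmax(); pts=max(cv2.findContours((l==i).astype(np.uint8),0,1)[0],key=len)[:,0]
            w=np.array([atz(c,p,z)[:2] for p in pts],np.float32); print(nm,ce[i],atz(c,ce[i],z)[:2],cv2.minAreaRect(w*1000))
E
cp pics/wrist0.png pics/w0.png
```

```text
scene [0, 0, 0] [602.5155 488.5933] 0.4393323372620767
scene [0.115  0.5123 0.2268] [-110.7965  647.7517] 0.16764474577541336
scene [0.1148, 0.5119, 0.45] [-784.7068   54.8896] 0.05992648228730704
scene [0.3, 0.3, 0.2] [200.943  276.1772] 0.41807363485020044
scene cam [-0.0194  0.4201  0.4622]
mb 0.75 ((497.13507080078125, 118.7837905883789), (41.81655502319336, 72.82225799560547), 81.42381286621094)
yel [356.8231 222.7687] [ 0.4986 -0.107 ] ((500.2493896484375, -106.33847045898438), (28.2686824798584, 43.169315338134766), 77.88168334960938)
blu [217.1429 246.9464] [0.6022 0.1489] ((602.4838256835938, 148.90435791015625), (24.943761825561523, 44.178863525390625), 77.15208435058594)
org [258.7263 260.4175] [0.5057 0.1142] ((506.8135986328125, 113.95870971679688), (33.71322250366211, 49.2093620300293), 81.84100341796875)
side [0, 0, 0] [296.9643 590.051 ] 0.768851912872248
side [0.115  0.5123 0.2268] [-134.2036  525.2336] 0.6166778941255382
side [0.1148, 0.5119, 0.45] [-321.8698  531.3396] 0.4232934851883662
side [0.3, 0.3, 0.2] [ 75.1181 363.4812] 0.7377398466381279
side cam [0.1012 0.0229 0.9455]
mb 0.91 ((506.24725341796875, 111.39730834960938), (39.176334381103516, 58.15929412841797), 80.44255065917969)
yel [335.0421 266.5987] [ 0.5021 -0.11  ] ((502.83734130859375, -109.39846801757812), (30.122831344604492, 45.088809967041016), 78.83751678466797)
grn [331.5556 285.8889] [ 0.4644 -0.0994] ((463.1609802246094, -100.11302947998047), (3.7734858989715576, 22.234844207763672), 83.70248413085938)
blu [203.4057 231.7547] [0.6062 0.1465] ((606.53125, 145.73583984375), (25.438892364501953, 42.60926818847656), 77.78266143798828)
org [217.066  275.8396] [0.5006 0.1169] ((499.9259338378906, 114.32427978515625), (32.88128662109375, 29.36213493347168), 82.91329193115234)
```

View pics/wrist0.png

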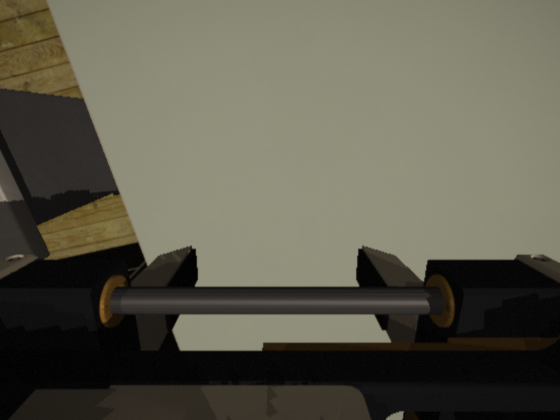

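The wrist view shows only bare worktop and the straight, open fingers, with the fingertips near (190,250) and (365,250). I'll triangulate the brown hanging object before moving.

Run:
```python
from h import *
np.set_printoptions(precision=3,suppress=True)
def tri(a,b):
    o1,d1=ray("scene",a); o2,d2=ray("side",b); d1/=np.linalg.norm(d1); d2/=np.linalg.norm(d2)
    t=np.linalg.lstsq(np.c_[d1,-d2],o2-o1,rcond=None)[0]; p,q=o1+t[0]*d1,o2+t[1]*d2; return (p+q)/2,np.linalg.norm(p-q)
for a in((198,248),(75,283),(160,262)):
    for b in((137,282),(132,212),(5,240)): print(a,b,*tri(a,b))
# binder axes from tabs: yellow centre binder (0,-140), blue (52,130+10)
for z1 in [("scene",(0.5002,-.1063),(.6025,.1489)),("side",(.5028,-.1094),(.6065,.1457))]:
    c,Y,B=z1; Y=np.array(Y);B=np.array(B)
    v=B-Y; ang=np.arctan2(v[1],v[0])
    for yb in(137,140,142):
        L=np.array([.052,yb/1000+.14]); th=ang-np.arctan2(L[1],L[0]); R=np.array([[np.cos(th),-np.sin(th)],[np.sin(th),np.cos(th)]])
        o=Y-R@[0,-.14]; print(c,yb,'yaw',th,'len',np.linalg.norm(v),np.linalg.norm(L),'origin',o)
        for m in((.5094,.1149),(.5068,.1149),(.5109,.1149)): print('   mb in binder',R.T@(np.array(m)-o))
```

```text
(198, 248) (137, 282) [0.453 0.243 0.124] 0.0008976762069916194
(198, 248) (132, 212) [0.57  0.238 0.086] 0.09471955206307611
(198, 248) (5, 240) [0.387 0.331 0.264] 0.1753866567085573
(75, 283) (137, 282) [0.519 0.335 0.043] 0.1449837726893402
(75, 283) (132, 212) [ 0.747  0.362 -0.101] 0.07142218438070136
(75, 283) (5, 240) [0.504 0.431 0.136] 0.09045545605528263
(160, 262) (137, 282) [0.484 0.271 0.083] 0.0415757535603371
(160, 262) (132, 212) [0.634 0.272 0.015] 0.05294311341650782
(160, 262) (5, 240) [0.421 0.359 0.224] 0.1545418443284818
scene 137 yaw -0.19568340913857063 len 0.27494059358341394 0.2818386062980017 origin [0.527 0.031]
   mb in binder [-0.034  0.079]
   mb in binder [-0.037  0.078]
   mb in binder [-0.033  0.079]
scene 140 yaw -0.197626992856913 len 0.27494059358341394 0.28478764018124103 origin [0.528 0.031]
   mb in binder [-0.034  0.079]
   mb in binder [-0.037  0.078]
   mb in binder [-0.033  0.079]
scene 142 yaw -0.19890050314022756 len 0.27494059358341394 0.28675425018646195 origin [0.528 0.031]
   mb in binder [-0.035  0.079]
   mb in binder [-0.037  0.078]
   mb in binder [-0.033  0.079]
side 137 yaw -0.20053754951453873 len 0.27537193030517837 0.2818386062980017 origin [0.531 0.028]
   mb in binder [-0.038  0.081]
   mb in binder [-0.041  0.081]
   mb in binder [-0.037  0.081]
side 140 yaw -0.20248113323288108 len 0.27537193030517837 0.28478764018124103 origin [0.531 0.028]
   mb in binder [-0.039  0.081]
   mb in binder [-0.041  0.081]
   mb in binder [-0.037  0.081]
side 142 yaw -0.20375464351619565 len 0.27537193030517837 0.28675425018646195 origin [0.531 0.028]
   mb in binder [-0.039  0.081]
   mb in binder [-0.041  0.08 ]
   mb in binder [-0.037  0.081]
```

Run:
```python
from h import *
np.set_printoptions(precision=3,suppress=True)
for c,l in(("scene",[(30,0),(75,283),(130,270),(165,0),(180,130)]),("side",[(137,282),(100,272),(5,240),(132,212),(105,130),(60,0)])):
    for p in l: print(c,p,[atz(c,p,z)[:2] for z in(.12,.3,.5)])
print(np.array(camera_model("wrist")["tool_from_camera"]))
```

```text
scene (30, 0) [array([ 6.777, -0.191]), array([3.202, 0.13 ]), array([-0.77 ,  0.488])]
scene (75, 283) [array([0.467, 0.402]), array([0.211, 0.412]), array([-0.073,  0.422])]
scene (130, 270) [array([0.458, 0.337]), array([0.207, 0.381]), array([-0.072,  0.429])]
scene (165, 0) [array([ 6.291, -1.802]), array([ 2.972, -0.633]), array([-0.717,  0.666])]
scene (180, 130) [array([0.959, 0.071]), array([0.444, 0.255]), array([-0.127,  0.459])]
side (137, 282) [array([0.454, 0.243]), array([0.377, 0.195]), array([0.292, 0.142])]
side (100, 272) [array([0.476, 0.308]), array([0.395, 0.246]), array([0.304, 0.177])]
side (5, 240) [array([0.548, 0.485]), array([0.451, 0.384]), array([0.342, 0.272])]
side (132, 212) [array([0.594, 0.263]), array([0.486, 0.211]), array([0.367, 0.153])]
side (105, 130) [array([0.79 , 0.334]), array([0.64 , 0.266]), array([0.473, 0.191])]
side (60, 0) [array([1.197, 0.486]), array([0.958, 0.385]), array([0.693, 0.273])]
[[ 0.    -0.958 -0.287  0.078]
 [ 1.     0.     0.    -0.001]
 [-0.    -0.287  0.958 -0.158]
 [ 0.     0.     0.     1.   ]]
```

```bash
python3 -m pendant '{"linear":[[5,-40,10],[10,-80,20],[14,-120,30],[17,-155,40],[17,-155,40]],"roll":[0,0,0,0,0],"jaw":[0,0,0,0,0]}' 10
```

```text
t: 1.87
ee_pos: [0.1318, 0.3532, 0.2684]
ee_rot: [0.348, 3.121, 0.001]
force: [-0.2, 0.8, 0.3]
gripper_width: 0.69
```

Run:
```python
from h import *
np.set_printoptions(precision=4,suppress=True)
im=cv2.imread("pics/side0.png")
for c in(150,200,250): print(c,atz("side",(c,352-(c-90)*.06),0), im[300:370:5,c].mean(1).astype(int))
print(state()["joints"])
Z=dict(left_page=.006,binder=0,top_leaf_tab=.0293,matchbox_center=.0135)
save("side","side1")
for n,z in Z.items():
    for r in landmark_of("side",n)[:1]: print(n,np.round(r["uv"],1),round(r["confidence"],2),atz("side",r["uv"],z))
```

```text
150 [0.3732 0.2413 0.    ] [209 210 211 210 211 211 210 208 207 210 210 227 104  25]
200 [0.3736 0.1501 0.    ] [210 211 208 208 209 209 208 206 206 207 206  92  13   2]
250 [0.374  0.0584 0.    ] [ 92 217 207 208 207 208 209 209 208 208 168  53 198  31]
[ 1.0107  0.0276  1.8028 -0.0013  1.3099 -0.3377]
left_page [232.8 258.7] 0.65 [0.5422 0.0873 0.006 ]
binder [267.5 260.6] 0.87 [0.5369 0.0185 0.    ]
top_leaf_tab [344.  272.4] 0.6 [ 0.4905 -0.1261  0.0293]
matchbox_center [342.2 271.8] 0.67 [ 0.4986 -0.1254  0.0135]
```

View pics/side1.png

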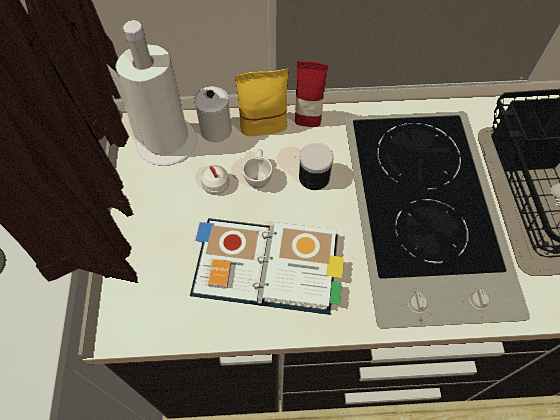

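The side view is unchanged, with the curtain hanging at x≥0.45, y≥0.24 and z≥0.12. In this frame the network's "matchbox" at (342,272) is really the yellow tab, so I ignore it. I'll push the box toward the reader, off the front of the left page. That keeps clear of the curtain and of where the leaf will land.

```bash
python3 -m pendant '{"linear":[[35,-25,0],[70,-50,0],[105,-77,0],[138,-103,0],[160,-138,0],[180,-172,0],[200,-203,0],[228,-233,0],[268,-243,0],[308,-248,0]],"roll":[0,0,0,0,0,0,0,0,0,0],"jaw":[0,0,0,0,0,0,0,0,0,0]}' 10
python3 - <<'E'
from h import *
print(state()["ee_pos"])
save("wrist","w1")
for n,z in dict(matchbox_center=.0135,top_leaf_tab=.0293,left_page=.006,ring_line=.0193).items():
    for r in landmark_of("wrist",n)[:1]: print(n,np.round(r["uv"],1),round(r["confidence"],2),atz("wrist",r["uv"],z))
E
```

```text
t: 2.95
ee_pos: [0.442, 0.1084, 0.266]
ee_rot: [-0.349, -3.122, 0.0]
force: [0.2, 1.0, 0.3]
gripper_width: 0.005
[0.44204322 0.10837181 0.26598253]
matchbox_center [289.2 225.7] 0.69 [0.5105768  0.11164677 0.0135    ]
left_page [278.4 247.9] 0.58 [0.53893542 0.08989251 0.006     ]
ring_line [234.6 251.4] 0.93 [0.52441941 0.02815445 0.0193    ]
```

View pics/w1.png

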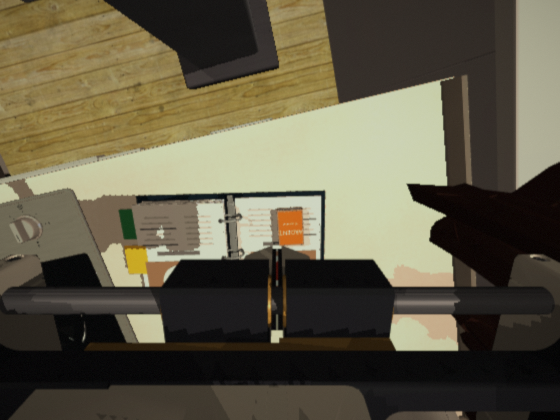

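The wrist view shows the matchbox at (290,226) on the left page with its long side along the spine. The yellow tab is at (136,261), the green tab at (128,224) and the rings near (231,217) and (234,252). The box position of about (0.510, 0.113) agrees across the views.

```bash
python3 -m pendant '{"linear":[[35,-2,-15],[75,-4,-30],[112,-5,-50],[115,-5,-90],[115,-5,-130],[115,-5,-170],[115,-5,-205],[115,-5,-215],[115,-5,-215]],"roll":[0,0,0,0,0,0,0,0,0],"jaw":[0,0,0,0,0,0,0,0,0]}' 
python3 -m pendant '{"linear":[[0,0,-15],[0,0,-30],[0,0,-39],[0,0,-39],[0,0,-39]],"roll":[0,0,0,0,0],"jaw":[0,0,0,0,0]}'
python3 - <<'E'
from h import *
cv2.imwrite("pics/s2.png",cv2.resize(save("side","s2f")[200:330,150:370,::-1],(660,390)))
E
```

```text
t: 3.95
ee_pos: [0.5522, 0.1065, 0.0482]
ee_rot: [-0.341, -3.114, 0.002]
force: [-0.6, 0.3, 0.5]
gripper_width: 0.007
t: 4.37
ee_pos: [0.553, 0.1068, 0.0107]
ee_rot: [-0.341, -3.116, 0.001]
force: [0.9, 0.1, 0.3]
gripper_width: 0.004
```

View pics/s2.png

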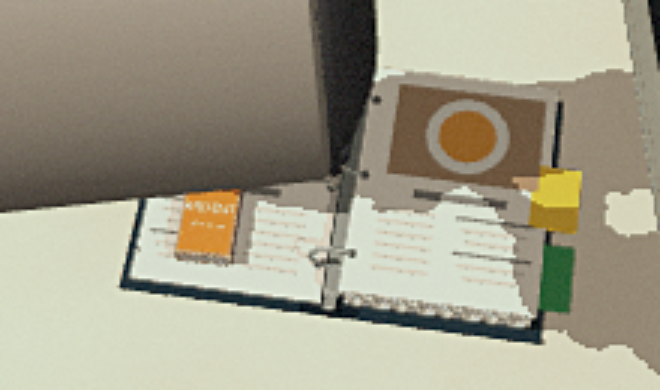

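The crop shows the arm over the far half of the left page. The matchbox is still in place at about (208,225) in the crop, with no contact yet. I'll start the slow push.

```bash
python3 -m pendant '{"linear":[[-5,1,0],[-10,2,0],[-15,3,0],[-20,4,0],[-24,5,0],[-29,6,0],[-34,7,0],[-39,8,0],[-44,9,0],[-49,10,0]],"roll":[0,0,0,0,0,0,0,0,0,0],"jaw":[0,0,0,0,0,0,0,0,0,0]}'
python3 -m pendant '{"linear":[[-5,1,0],[-10,2,0],[-15,3,0],[-20,4,0],[-24,5,0],[-29,6,0],[-34,7,0],[-39,8,0],[-42,9,0],[-42,9,0]],"roll":[0,0,0,0,0,0,0,0,0,0],"jaw":[0,0,0,0,0,0,0,0,0,0]}'
python3 - <<'E'
from h import *
for c in("side","scene"):
    im=save(c,"p_"+c)
    for r in landmark_of(c,"matchbox_center")[:2]: print(c,np.round(r["uv"],1),round(r["confidence"],2),atz(c,r["uv"],.0075))
a=cv2.resize(cv2.imread("pics/p_side.png")[220:360,150:370],(400,255));b=cv2.resize(cv2.imread("pics/p_scene.png")[200:340,170:390],(400,255))
cv2.imwrite("pics/p.png",np.hstack([a,b]))
E
```

```text
t: 5.25
ee_pos: [0.5037, 0.1168, 0.0109]
ee_rot: [-0.341, -3.117, 0.001]
force: [0.4, -0.1, 0.5]
gripper_width: 0.006
t: 6.08
ee_pos: [0.4609, 0.126, 0.0109]
ee_rot: [-0.341, -3.116, 0.001]
force: [0.8, 0.2, -0.3]
gripper_width: 0.006
side [209.1 315.8] 0.57 [0.42641941 0.13304838 0.0075    ]
scene [274.  294.3] 0.86 [0.42900979 0.13091738 0.0075    ]
```

View pics/p.png

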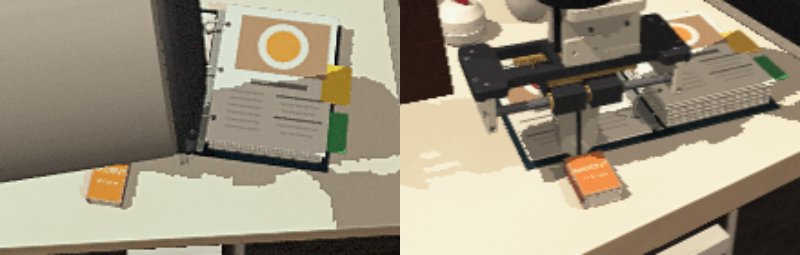

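In the side crop at (108,183) and the scene crop at (592,182) the matchbox lies flat in front of the binder. By my estimate its rear edge clears the cover by about 4 mm. I'll nudge it a little further, then lift and move over to the tab.

```bash
python3 -m pendant '{"linear":[[-3,1,0],[-6,1,0],[-6,1,0],[4,-1,0],[12,-2,0],[12,-2,30],[12,-2,65],[20,-35,105],[25,-75,140],[25,-75,140]],"roll":[0,0,0,0,0,0,0,0,0,0],"jaw":[0,0,0,0,0,0,0,0,0,0]}'
python3 -m pendant '{"linear":[[1,-40,0],[2,-80,0],[3,-120,0],[4,-160,0],[5,-198,0],[6,-198,0],[6,-198,0]],"roll":[0,0,0,0,0,0,0],"jaw":[0,0,0,0,0,0,0]}'
python3 - <<'E'
from h import *
print(state()["ee_pos"],state()["joints"])
save("scene","q_scene")
for c in("side","scene"):
    im=save(c,"q_"+c)
    for n,z in(("matchbox_center",.0075),("top_leaf_tab",.0293)):
        for r in landmark_of(c,n)[:2]: print(c,n,np.round(r["uv"],1),round(r["confidence"],2),atz(c,r["uv"],z))
a=cv2.resize(cv2.imread("pics/q_side.png")[200:360,150:390],(400,267));b=cv2.resize(cv2.imread("pics/q_scene.png")[180:340,200:440],(400,267))
cv2.imwrite("pics/q.png",np.hstack([a,b]))
for c in(345,350,360,375): print(c,atz("side",(c,275),0))
E
```

```text
t: 7.12
ee_pos: [0.489, 0.0487, 0.1544]
ee_rot: [-0.342, -3.122, 0.002]
force: [0.9, -0.2, 0.8]
gripper_width: 0.009
t: 7.7
ee_pos: [0.495, -0.1512, 0.1542]
ee_rot: [-0.348, -3.122, 0.002]
force: [0.6, 0.5, -0.0]
gripper_width: 0.005
[ 0.49501031 -0.1512266   0.15422496] [-4.43866153e-01  3.99903603e-01  1.65190104e+00 -1.41156865e-03
  1.09012134e+00 -1.79199179e+00]
scene matchbox_center [275.4 297.3] 0.6 [0.42168583 0.1329001  0.0075    ]
scene top_leaf_tab [362.8 223.7] 0.81 [ 0.49323147 -0.11839428  0.0293    ]
scene top_leaf_tab [293.6 245.8] 0.44 [0.50113761 0.0432949  0.0293    ]
345 [ 0.49730821 -0.13219868  0.        ]
350 [ 0.49675501 -0.14201224  0.        ]
360 [ 0.49564869 -0.161638    0.        ]
375 [ 0.49398939 -0.19107328  0.        ]
```

View pics/q.png

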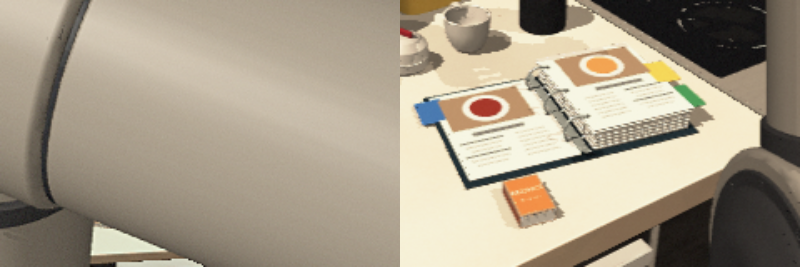

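The scene crop shows the matchbox flat on the worktop at (528,200), clear of the binder, with the cup and timer undisturbed. Next I descend beside the yellow tab and feel for its edge.

```bash
python3 -m pendant '{"linear":[[-4,0,-40],[-4,0,-80],[-4,0,-110],[-4,0,-130],[-4,0,-138],[-4,0,-138]],"roll":[0,0,0,0,0,0],"jaw":[0,0,0,0,0,0]}'
python3 -m pendant '{"linear":[[0,2,0],[1,4,0],[1,6,0],[1,7,0],[1,7,0]],"roll":[0,0,0,0,0],"jaw":[0,0,0,0,0]}'
python3 -m pendant '{"linear":[[0,1,0],[0,2,0],[0,2,0],[0,2,0]],"roll":[0,0,0,0],"jaw":[0,0,0,0]}'
python3 - <<'E'
from h import *
im=save("scene","r");save("wrist","rw")
cv2.imwrite("pics/r1.png",np.hstack([cv2.resize(im[180:300,300:420,::-1],(400,400),interpolation=2),cv2.resize(cv2.imread("pics/rw.png")[150:350,180:380],(400,400))]))
E
```

```text
t: 8.55
ee_pos: [0.4902, -0.1471, 0.015]
ee_rot: [-0.337, -3.119, -0.0]
force: [0.2, -0.9, 0.5]
gripper_width: 0.004
t: 8.97
ee_pos: [0.4923, -0.1407, 0.0163]
ee_rot: [-0.336, -3.123, 0.002]
force: [1.5, -3.7, 2.2]
gripper_width: 0.009
t: 9.3
ee_pos: [0.4924, -0.1404, 0.0168]
ee_rot: [0.336, 3.124, -0.006]
force: [-2.8, -9.5, 1.4]
gripper_width: 0.01
```

View pics/r1.png

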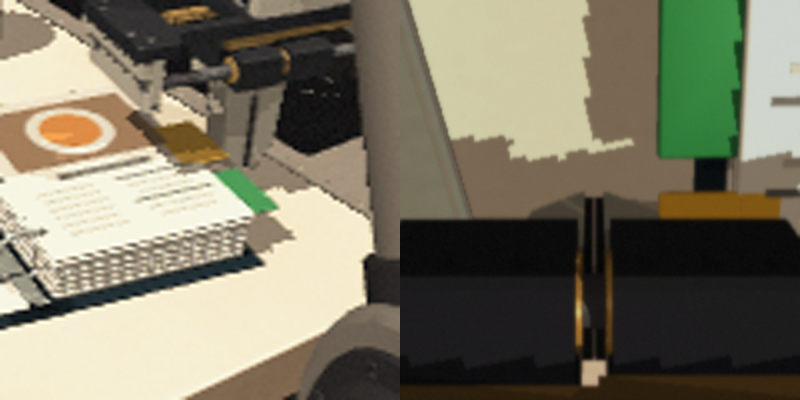

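The scene half shows the shut fingers standing against the outer edge of the yellow tab at about (225,155), clear of the green tab. The contact force is about 9 N. Now I raise the tab with light inward pressure, following the arc.

```bash
python3 -m pendant '{"linear":[[0,1,2],[0,1.2,4],[0,1.5,6],[0,1.8,8],[0,2,10],[0,2,12]],"roll":[0,0,0,0,0,0],"jaw":[0,0,0,0,0,0]}'
python3 - <<'E'
from h import *
for c in ("scene","side"):
    im=save(c,"s")
    for r in landmark_of(c,"top_leaf_tab")[:2]: print(np.round(r["uv"],1),round(r["confidence"],2),atz(c,r["uv"],.0293))
im=cv2.imread("pics/s.png")
for n in("r","s"):
    pass
im=save("scene","s3")
a=cv2.resize(im[180:300,300:420,::-1],(400,400),interpolation=2);cv2.imwrite("pics/s3c.png",np.hstack([cv2.imread("pics/r1.png")[:,:400],a]))
E
```

```text
t: 9.9
ee_pos: [0.4927, -0.1391, 0.0293]
ee_rot: [0.336, 3.123, -0.008]
force: [-0.4, -4.0, 0.3]
gripper_width: 0.006
[362.3 217.2] 0.82 [ 0.51298522 -0.13529729  0.0293    ]
[267.3 262.2] 0.35 [0.52003975 0.01919545 0.0293    ]
```

View pics/s3c.png

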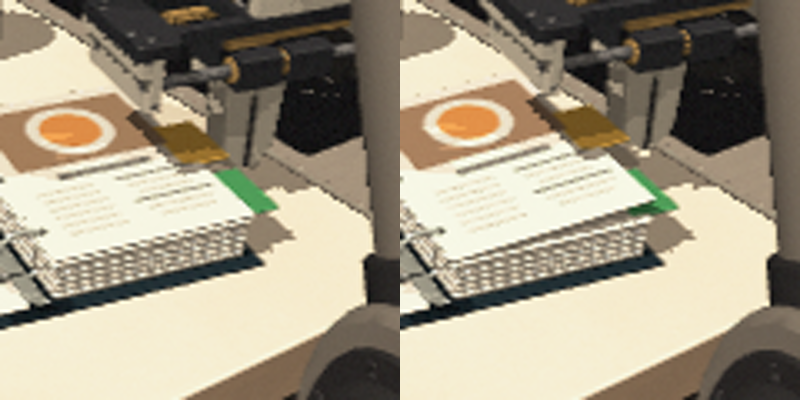

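The right half shows the leaf rising with the finger while the green tab stays down. The force is only 4 N, so I continue along the arc.

```bash
python3 -m pendant '{"linear":[[0.4,2,5],[0.7,3.2,10],[1,5,17],[1.5,7.2,24],[2,9.6,31.5],[2.5,12.4,38.5],[3.1,15.5,45],[3.9,19.1,52],[4.7,22.9,58],[4.7,22.9,58]],"roll":[0,0,0,0,0,0,0,0,0,0],"jaw":[0,0,0,0,0,0,0,0,0,0]}'
python3 - <<'E'
from h import *
im=save("scene","t"); cv2.imwrite("pics/tc.png",cv2.resize(im[130:310,200:440,::-1],(640,480)))
E
```

```text
t: 10.98
ee_pos: [0.4975, -0.1163, 0.0885]
ee_rot: [0.334, 3.122, -0.009]
force: [-2.9, -5.1, 3.7]
gripper_width: 0.007
```

View pics/tc.png

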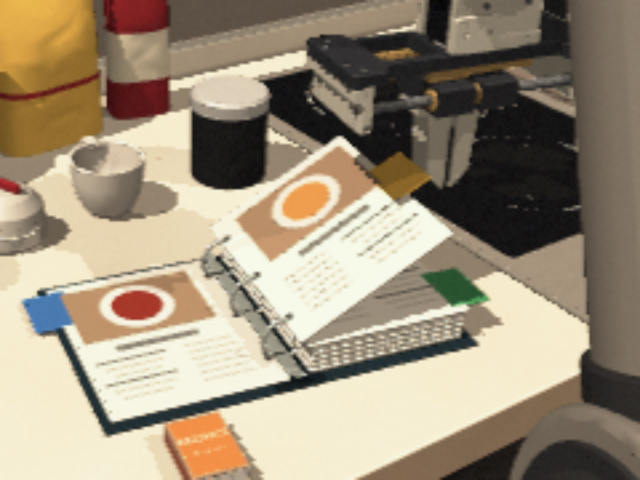

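The crop shows the leaf at about 30°, the fingertip under the yellow tab edge at (440,185), and the green leaf and matchbox in place. Continuing over the top.

```bash
python3 -m pendant '{"linear":[[1.1,5.5,6],[2,9.9,12],[3,14.6,18],[4,19.6,23.5],[5,24.8,29],[6.2,30.4,34],[7.4,36,38.5],[8.6,42,43],[9.8,48.1,47],[11.1,54.6,51]],"roll":[0,0,0,0,0,0,0,0,0,0],"jaw":[0,0,0,0,0,0,0,0,0,0]}'
python3 -m pendant '{"linear":[[1.9,9.3,4],[3.5,17.3,8],[5.2,25.7,11],[7,34.2,13.5],[8.7,42.7,15.5],[10.5,51.5,17],[12.3,60.3,18],[14,69,18.5],[16,78,18.5],[17.7,86.7,18]],"roll":[0,0,0,0,0,0,0,0,0,0],"jaw":[0,0,0,0,0,0,0,0,0,0]}'
python3 -m pendant '{"linear":[[2,9,0],[4,18,0],[6,27,0],[8,36,0],[9,45,0],[9,45,0]],"roll":[0,0,0,0,0,0],"jaw":[0,0,0,0,0,0]}'
python3 - <<'E'
from h import *
for c in("scene","side"):
    save(c,"u_"+c)
    for n in ("top_leaf_tab","top_leaf"):
        for r in boxes_of(c,n)[:2]: print(c,n,np.round(r["extent"]),round(r["confidence"],2))
    im=cv2.imread(f"pics/u_{c}.png");hsv=cv2.cvtColor(im,40);k=cv2.inRange(hsv,(22,140,80),(34,255,255));k[:190]=0
    n,l,st,ce=cv2.connectedComponentsWithStats(k);print(c,[(st[i].tolist()) for i in range(1,n) if st[i,4]>15])
E
```

```text
t: 11.87
ee_pos: [0.5085, -0.061, 0.1392]
ee_rot: [0.334, 3.122, -0.009]
force: [-1.2, 0.5, 0.1]
gripper_width: 0.01
t: 12.7
ee_pos: [0.5264, 0.0267, 0.1571]
ee_rot: [0.334, 3.122, -0.009]
force: [0.2, -0.1, -0.2]
gripper_width: 0.005
t: 13.2
ee_pos: [0.5355, 0.0734, 0.157]
ee_rot: [0.332, 3.123, -0.008]
force: [-0.3, 0.1, -0.7]
gripper_width: 0.005
scene top_leaf_tab [252. 175. 308. 261.] 0.91
scene top_leaf [253. 172. 304. 265.] 0.6
scene []
side []
```

```bash
for i in 1 2; do python3 -m pendant '{"linear":[[0,0,0],[0,0,0],[0,0,0],[0,0,0],[0,0,0],[0,0,0],[0,0,0],[0,0,0],[0,0,0],[0,0,0]],"roll":[0,0,0,0,0,0,0,0,0,0],"jaw":[0,0,0,0,0,0,0,0,0,0]}' | head -1
python3 - <<'E'
from h import *
c="scene"; save(c,"v_"+c)
for n in ("top_leaf_tab","top_leaf","next_leaf"):
        for r in boxes_of(c,n)[:2]: print(c,n,np.round(r["extent"]),round(r["confidence"],2))
E
done
```

```text
t: 14.33
scene top_leaf_tab [217. 225. 307. 284.] 0.88
scene top_leaf [215. 228. 308. 287.] 0.77
scene top_leaf [190. 195. 215. 225.] 0.69
scene next_leaf [286. 213. 383. 262.] 0.84
t: 15.37
scene top_leaf_tab [215. 227. 311. 286.] 0.85
scene top_leaf [212. 227. 309. 288.] 0.82
scene top_leaf [209. 211. 382. 296.] 0.71
scene next_leaf [283. 209. 383. 262.] 0.74
```

The leaf has fallen to the left. I'll move the arm up and back, then check with my last picture.

```bash
python3 -m pendant '{"linear":[[0,0,35],[0,0,70],[-35,-20,80],[-70,-40,80],[-105,-60,80],[-140,-70,80],[-140,-70,80],[-140,-70,80]],"roll":[0,0,0,0,0,0,0,0],"jaw":[0,0,0,0,0,0,0,0]}'
python3 - <<'E'
from h import *
for c in("scene","side","wrist"):
    save(c,"w_"+c)
    for n,z in(("matchbox_center",.0075),("top_leaf_tab",.0093),("egg_timer",0),("espresso_cup",0),("pod_tin",0)):
        for r in landmark_of(c,n)[:1]: print(c,n,np.round(r["uv"],1),round(r["confidence"],2),np.round(atz(c,r["uv"],z),3))
a=cv2.resize(cv2.imread("pics/w_scene.png")[170:320,190:400],(560,400),interpolation=2)
b=cv2.resize(cv2.imread("pics/w_side.png"),(266,200));d=cv2.resize(cv2.imread("pics/w_wrist.png"),(266,200))
cv2.imwrite("pics/wc.png",np.hstack([a[:,:530],np.vstack([b,d])]))
E
```

```text
t: 16.23
ee_pos: [0.3943, 0.0009, 0.2377]
ee_rot: [0.337, 3.121, -0.009]
force: [0.5, -0.3, 0.1]
gripper_width: 0.007
scene matchbox_center [278.  300.9] 0.61 [0.412 0.134 0.008]
scene top_leaf_tab [214.8 261.9] 0.9 [0.557 0.175 0.009]
scene egg_timer [199.2 217. ] 0.96 [0.734 0.128 0.   ]
scene espresso_cup [240.1 204.5] 0.57 [0.738 0.026 0.   ]
scene pod_tin [282.3 193.3] 0.85 [ 0.735 -0.087  0.   ]
wrist top_leaf_tab [422.2 274.1] 0.61 [0.564 0.174 0.009]
wrist espresso_cup [422.5 272.5] 0.16 [0.568 0.178 0.   ]
wrist pod_tin [381.1 179.6] 0.56 [0.419 0.135 0.   ]
```

View pics/wc.png

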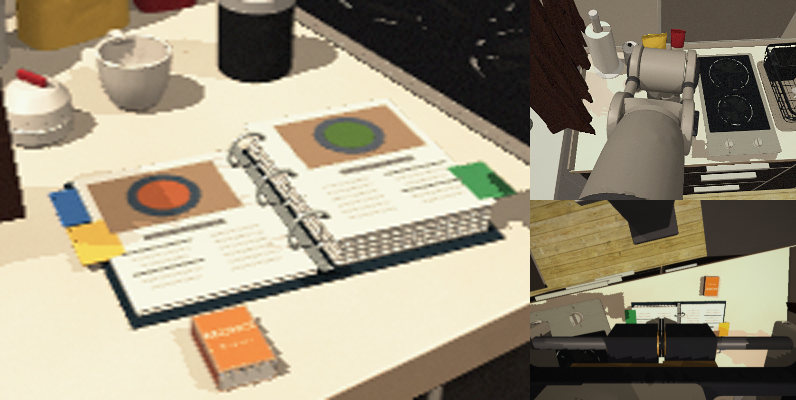

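The picture shows the yellow-tab leaf flat on the left with its tab at (95,243), and the green tab on the right at (482,180). The matchbox lies flat on the worktop at (238,348), and the cup, timer and tin are where they were. I'm handing in.

```bash
python3 -c "from bench import *; job_done(); print(state()['t'])"
```

```text
the job is handed in; nothing more can be done
the job is handed in; nothing more can be done
```

I turned the binder to its next card and handed the job in at about 17 s of the 51 s allowed. No verdict was reported.

- **Matchbox:** I slid it with shut fingers off the front edge of the left page (the side nearest the reader). The left side was no good, because a curtain hangs there and the yellow tab lands there. It lies flat on the worktop, clear of the binder by roughly 10 mm.
- **Yellow-tab leaf:** The tool can only point straight down, so a fingertip could not go fully under the tab. I pressed lightly on the tab's outer edge, lifted it and followed its arc until it fell over to the left by itself. The highest force read at the end of a move was about 10 N, against the 20 N limit.

**Last checks**
- **Leaf:** the tab was found at (0.557, 0.175) m, exactly where a flat leaf should put it. The wrist camera agreed within about 7 mm.
- **Green leaf and robot:** the green-tab leaf lies on the right, and the robot was clear of everything.
- **Cup, timer and tin:** they look undisturbed. The scene camera's estimates differ from the start by about 4 mm (cup), 10 mm (timer) and 17 mm (tin). I put this down to noise, because nothing went near them and their first readings already differed by 5–16 mm between cameras.
- **Disagreements:** the networks mislabelled some things along the way, such as calling the tab the matchbox and the matchbox the tin. I checked those against the pictures. At the end the arm blocked the side camera, so it confirmed nothing.

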